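Load the repaired power module into the test dock

ROBOT

A 6-joint arm with a two-finger parallel gripper is mounted at the origin on the work surface. World frame = base frame: x ahead of the robot, y to its left, z up, the work surface at z = 0. Lengths are in m, angles in rad, forces in N, time in s.
With the tool pointing down it reaches from about 0.375 to 0.9 m from the base axis. Payload 3.1 kg.
Tool frame: the origin (TCP) lies between the finger pads; the fingertips stand 14 mm ahead of it and the grasp point (between the pads) lies 5 mm behind it (robot.finger_overhang is the distance from the TCP to the fingertips, in m); z points along the fingers, y is the line along which they close (so a half turn about z gives the same grasp; the last joint's range is limited). The gripper opens to 87 mm and grips with 3 to 60 N. Pads are 19 mm wide; open, the fingers measure 117 mm over their backs; the gripper's body (75 mm by 190 mm) begins 51 mm behind the grasp point.
Start: joints at [1.012, 0.527, 1.433, -0, 1.181, -0.178], TCP at [0.232, 0.58, 0.237] pointing down, gripper open.
Joint ranges: [-3.08, 3.08], [-0.75, 2.2], [0.22, 2.44], [-1.43, 4.57], [0, 2.65], [-2.85, 2.85]. Speed limits (rad/s): [2.79, 2.79, 3.14, 3.14, 3.14, 3.14].

INTERFACE

Orientations are given as a unit quaternion [x, y, z, w].
In Python, from rig import monitor, cams, workorder, robot gives the robot as it stands.
- The arm moves only by the tool send_rows, never from a script. Its argument "moves" is one flat list of numbers, 7 for each row, row after row: the opening, from 0 (shut) to 1 (fully open), then the shift along the world's x, y, z in cm, then the turn, a rotation vector about the world's x, y, z in rad. A call has 1 to 5 rows; each row is the pose to reach, as a shift and turn from the pose commanded when the call began; what a row does not reach only later rows make up. A row lasts 1/12 s, in which the tool goes at most 41.7 mm and 7.16 degrees, less where a joint would pass 70% of its speed; a pose out of reach is approached as far as the arm can. A call with a gripper value outside its range is refused whole. The fingers move at their own pace and stop on an object; "grip_force" is the grip in N (left out, the last holds). Time passes only in rows, so rows that repeat a pose let the fingers close. It gives the time, the measured TCP pose, the force, the opening and the grip force at its end, in the units of the state.
- monitor.get_obs(): the state, without advancing time (a new reading comes with each control period).
- cams.camera(name): name is "scene" or "side" or "wrist"; returns a dict with "pixels" (384x512x3 uint8, blue, green, red), "range_z" (384x512 float32, m along the optical axis (not along the pixel's ray), 0 where there is no reading), "fovy" (degrees; the focal length in pixels is half the picture's height over the tangent of half this angle, whatever the lens; pixels are square), "cx", "cy" (the principal point, pixels), "rvec" (rotation vector, rad) and "tvec" (3), from world to camera coordinates, as OpenCV has them; the wrist camera has in their place "hand_eye" (4x4, takes a point from camera to tool coordinates, whose origin is the TCP and whose axes are the flange's). Camera axes: x right, y down, z forward; pixel columns grow to the right and rows downward; lengths in m; the calibration is good to about 2 mm. A picture is of the moment at which its call begins: read the wrist's pose just before it.
- workorder.hand_in(): hands the job in; it is judged then, once.
The state is a dict: "time": time; "q": joint angles; "joint_velocities": joint speeds; "joint_torque": joint torques, N m; "position": TCP position; "tool_rot": TCP orientation; "ft_force": force on the tool from outside, world axes, zero at the start; "moment": the same for the moment, N m; "grip_width": finger opening in m; "grip_force": force on a finger pad.
Only numpy, scipy, OpenCV 4.12 (cv2) and the standard library are available. Lean on these libraries where they do the work, as an engineer would, in place of code of your own. Each camera call takes 0.05 s, during which the arm holds its last target. There are 200 camera calls.

TASK

Put the repaired power module, the one with the green tag, into the pocket of the blue test dock so that it lies flat inside the pocket and its end holds the yellow presence-switch lever down, then let go. Set it down rather than dropping it, and leave the red-tagged module where it stands.

Things in the scene. Friction and masses are not known exactly. Their poses are not given: they have to be found in the camera images.
- green_module: The repaired power module: oblong aluminium case with dark fins and a green tag in the middle of its top. 100 mm long (its x), 44 mm wide (its y), 50 mm tall (its z), about 0.35 kg; plain flat sides, to be gripped across its 44 mm width. Its origin is the centre of its underside. It starts upright on the bench and may go in either way round.
- red_module: The faulty module, alike in every way but for its red tag: 100 mm long (its x), 44 mm wide (its y), 50 mm tall (its z), about 0.35 kg; plain flat sides, to be gripped across its 44 mm width. Its origin is the centre of its underside. Leave it alone.
- dock: The test dock, fixed on the bench: blue plate 150 (x) by 96 (y) by 18 mm with white walls, 6 mm thick and 12 mm high, round a pocket 120 (x) by 66 mm (y) inside, centred on it. The pocket floor is the plate's top, 18 mm above the origin (centre of the underside, on the bench; z up). A module goes in centred, its length along x, with 10 mm to spare all round. A slot in the floor takes the lever.
- lever (a joint): Presence switch in the dock: yellow lever, 55 mm, hinged across the dock at x -22, y 0, 10 mm above the bench, rising towards the dock's +x; its orange roller is at x +30 mm, top 16 mm above the pocket floor. Value in rad: 0 unpressed, grows as it is pressed down, about 0.30 under a flat module, 0.36 at the stop. A light spring (under 1 N at the roller): a module's weight holds it down.

How it is judged:
By the outcome, as a careful person would: the job done as asked, in the order asked, and still so for the second after the job is handed in, with the robot touching nothing.
It also fails if it takes over 45 s, if anything falls off the work surface, if the arm or the gripper's body presses on something with over 40 N, if the wrist force passes 120 N, or if a joint passes its speed limit or range.

## Working session

There is one attempt and no reset: what is moved stays moved. The work goes in short steps, Python scripts to look and compute and a tool call to move; the robot and the scene stay as the last step left them, time stands still between calls to the robot, and variables do not carry over. Pictures are saved under pics/ and viewed, at most 10 in all, crops included, and the job is handed in when it is done.

Besides the shell and the picture viewer there is one more tool, called after "Call:" in YAML: its name, and indented under it one key for each argument. send_rows: Moves the arm, as the interface text tells. Its arguments: {"type":"object","properties":{"moves":{"type":"array","items":{"type":"number"}},"grip_force":{"type":"number"}},"required":["moves"]}

```bash
mkdir -p pics; ls; cat > h.py <<'E'
import numpy as np, cv2
from rig import monitor, cams, workorder, robot
from scipy.spatial.transform import Rotation as R
def cloud(name):
    o=monitor.get_obs(); c=cams.camera(name); d=c["range_z"].astype(float)
    h,w=d.shape; f=h/2/np.tan(np.radians(c["fovy"])/2)
    u,v=np.meshgrid(np.arange(w),np.arange(h))
    P=np.stack([(u-c["cx"])*d/f,(v-c["cy"])*d/f,d],-1)
    if "hand_eye" in c:
        T=np.array(c["hand_eye"]); P=P@T[:3,:3].T+T[:3,3]
        P=P@R.from_quat(o["tool_rot"]).as_matrix().T+np.array(o["position"])
    else:
        Rm=cv2.Rodrigues(np.array(c["rvec"],float))[0]; P=(P-np.array(c["tvec"]).ravel())@Rm
    P[d<=0]=np.nan
    return c["pixels"],P
E
python3 - <<'E'
from h import *
ims=[]
for n in("scene","side"):
    im,P=cloud(n); np.savez(n,im=im,P=P); ims.append(im)
cv2.imwrite("pics/a.png",cv2.resize(np.hstack(ims),(800,300)))
cv2.imwrite("pics/scene.png",ims[0])
print(monitor.get_obs())
E
```

```text
pics
{'time': 0.1, 'q': array([ 1.01249594e+00,  5.28401156e-01,  1.43381130e+00, -2.57027867e-05,
        1.18139946e+00, -1.78479651e-01]), 'joint_velocities': array([-1.58603005e-03, -1.09938673e-03, -2.74666869e-03, -1.21200218e-03,
       -6.20915589e-07, -1.17219235e-03]), 'joint_torque': array([ 3.97640624e-04, -4.40980017e+01, -1.77149820e+01,  6.34750491e-02,
        5.32875163e-02, -5.96996142e-05]), 'position': array([0.23133622, 0.57990577, 0.23564048]), 'tool_rot': array([ 1.88765976e-01,  9.82021582e-01, -9.46172601e-04, -3.52495035e-04]), 'ft_force': array([-0.1870641 ,  0.00138058,  0.96150852]), 'moment': array([-0.04794085, -0.02581859, -0.02688741]), 'grip_force': 0.0, 'grip_width': 0.08661734815611807}
```

View pics/a.png

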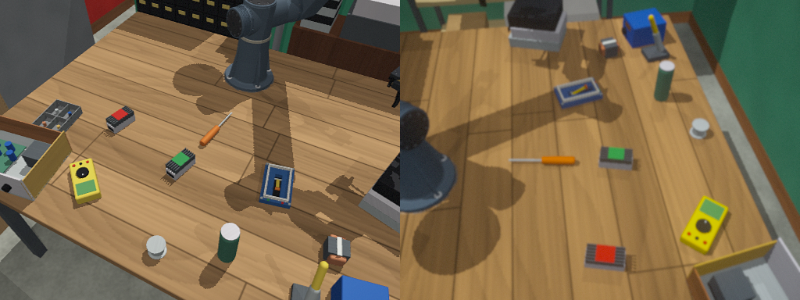

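The left (scene) half shows the green module at about (180,160), the red at (120,118) and the blue dock with its yellow lever at (277,185). The side half shows them at (615,155), (605,255) and (578,92).

```bash
python3 - <<'E'
from h import *
def rect(n,Q):
    (c,s,a)=cv2.minAreaRect((Q[:,:2]*1000).astype(np.float32)); print(n,len(Q),np.round(c),np.round(s),round(a,1))
for n in("scene","side"):
    D=np.load(n+".npz"); im,P=D["im"],D["P"]; hsv=cv2.cvtColor(im,cv2.COLOR_BGR2HSV); z=P[...,2]
    uv=(231,205) if n=="scene" else (275,200)
    g=P[uv[1]-3:uv[1]+4,uv[0]-3:uv[0]+4].reshape(-1,3); c=np.nanmedian(g,0); print(n,"tag",c.round(3))
    near=np.hypot(P[...,0]-c[0],P[...,1]-c[1])<.075
    rect("top",P[near&(abs(z-.05)<.005)])
    rect("all",P[near&(z>.01)&(z<.06)])
    uv=(355,236) if n=="scene" else (228,118)
    c=np.nanmedian(P[uv[1]-6:uv[1]+7,uv[0]-6:uv[0]+7].reshape(-1,3),0); print("dock",c.round(3))
    near=np.hypot(P[...,0]-c[0],P[...,1]-c[1])<.11
    rect("walls",P[near&(abs(z-.03)<.003)]); rect("plate",P[near&(z>.009)&(z<.036)])
    y=near&(hsv[...,0]>8)&(hsv[...,0]<32)&(hsv[...,1]>170)&(z>.012)
    Q=P[y]; 
    if len(Q): print("lever",len(Q),Q.mean(0).round(3), "hi",Q[Q[:,2].argsort()[-8:]].mean(0).round(3),"lo",Q[Q[:,2].argsort()[:8]].mean(0).round(3))
E
```

```text
scene tag [ 0.586 -0.008  0.05 ]
top 445 [582. -12.] [46. 98.] 76.0
all 862 [583. -14.] [ 48. 101.] 75.5
dock [0.502 0.302 0.017]
walls 326 [502. 300.] [135.  78.] 12.5
plate 1781 [503. 300.] [152.  96.] 12.5
lever 63 [0.515 0.303 0.025] hi [0.532 0.306 0.035] lo [0.488 0.297 0.014]
side tag [ 0.575 -0.027  0.049]
top 565 [580. -16.] [47. 96.] 75.2
all 1060 [580. -17.] [ 49. 101.] 74.9
dock [0.501 0.296 0.016]
walls 213 [500. 294.] [133.  81.] 12.5
plate 1409 [501. 294.] [151. 100.] 12.5
lever 43 [0.51  0.298 0.022] hi [0.528 0.301 0.031] lo [0.494 0.295 0.015]
```

The views agree to within a few mm, and the sizes and heights match what was given. The green module is at about (0.581, -0.015) with its long axis at -14.7°. The dock is at (0.502, 0.297), +12.5°, with the lever rising towards +x. I'm moving above the module now.

Call:
send_rows:
  moves: [1,2,-3.4,-0.4,0,0,0.025,1,4,-6.8,-0.8,0,0,0.05,1,6,-10.2,-1.2,0,0,0.075,1,8,-13.6,-1.6,0,0,0.1,1,10,-17,-2,0,0,0.124]

```text
time: 0.52
position: [0.3318, 0.4088, 0.2161]
tool_rot: [0.126, 0.992, -0.0, -0.0]
ft_force: [0.8, -0.2, 0.1]
grip_width: 0.0868
grip_force: 0.0
```

Call:
send_rows:
  moves: [1,2,-3.4,-0.4,0,0,0,1,4,-6.8,-0.8,0,0,0,1,6,-10.2,-1.2,0,0,0,1,8,-13.6,-1.6,0,0,0,1,10,-17,-2,0,0,0]

```text
time: 0.93
position: [0.432, 0.2387, 0.1962]
tool_rot: [0.127, 0.992, -0.0, -0.0]
ft_force: [0.7, 0.1, -0.6]
grip_width: 0.087
grip_force: 0.0
```

Call:
send_rows:
  moves: [1,2,-3.4,0,0,0,0,1,4,-6.8,0,0,0,0,1,6,-10.2,0,0,0,0,1,8,-13.6,0,0,0,0,1,10,-17,0,0,0,0]

```text
time: 1.35
position: [0.532, 0.0686, 0.1963]
tool_rot: [0.128, 0.992, 0.0, -0.0]
ft_force: [1.0, -0.4, 0.0]
grip_width: 0.0871
grip_force: 0.0
```

Call:
send_rows:
  moves: [1,1.5,-2.5,0,0,0,0,1,3,-5.5,0,0,0,0,1,5,-8.4,0,0,0,0,1,5,-8.4,0,0,0,0,1,5,-8.4,0,0,0,0]

```text
time: 1.77
position: [0.5824, -0.0153, 0.196]
tool_rot: [0.129, 0.992, 0.0, -0.0]
ft_force: [-0.4, 0.9, 0.4]
grip_width: 0.0867
grip_force: 0.0
```

```bash
python3 - <<'E'
from h import *
im,P=cloud("wrist"); z=P[...,2]; cv2.imwrite("pics/w1.png",im)
o=monitor.get_obs(); print(o["position"].round(4),o["tool_rot"].round(4))
near=np.hypot(P[...,0]-.581,P[...,1]+.015)<.09
for lo,hi in((.045,.056),(.01,.056)):
    Q=P[near&(z>lo)&(z<hi)]; print(len(Q),np.median(Q[:,2]),cv2.minAreaRect((Q[:,:2]*1000).astype(np.float32)))
hsv=cv2.cvtColor(im,cv2.COLOR_BGR2HSV); g=near&(hsv[...,0]>45)&(hsv[...,0]<80)&(hsv[...,1]>120)&(z>.04)
Q=P[g]; print("tag",len(Q),cv2.minAreaRect((Q[:,:2]*1000).astype(np.float32)))
E
```

```text
[ 0.5811 -0.0139  0.1959] [ 1.284e-01  9.917e-01  3.000e-04 -1.000e-03]
3862 0.05173602078357463 ((578.62548828125, -13.640876770019531), (44.05802536010742, 96.13986206054688), 75.5850830078125)
5479 0.05106120644868578 ((578.1354370117188, -13.514911651611328), (44.05802536010742, 100.04154205322266), 75.5850830078125)
tag 2453 ((578.22119140625, -14.002647399902344), (41.91191864013672, 46.19474411010742), 75.71958923339844)
```

View pics/w1.png

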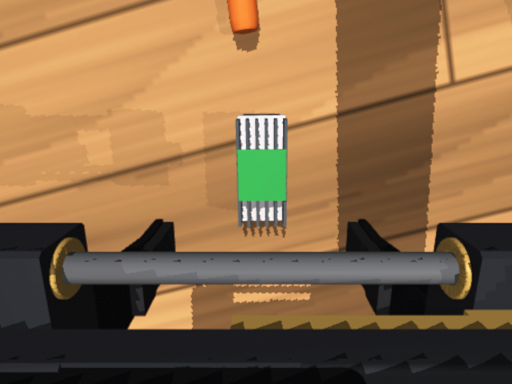

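The wrist view shows the green tag centred at about (262,175), aligned with the fingers and clear on both sides. It measures (0.5785, -0.014), 75.6°. Descending to TCP z ≈ 36 mm, which keeps the fingertips above the dock walls later.

Call:
send_rows:
  moves: [1,-0.3,0,-4,0,0,0,1,-0.3,0,-8,0,0,0,1,-0.3,0,-11,0,0,0,1,-0.3,0,-14,0,0,0,1,-0.3,0,-16,0,0,0]

```text
time: 2.23
position: [0.5758, -0.0114, 0.0339]
tool_rot: [0.127, 0.992, 0.0, -0.003]
ft_force: [0.1, 0.9, 0.3]
grip_width: 0.0872
grip_force: 0.0
```

Call:
send_rows:
  moves: [0.3,0,0,0,0,0,0,0.3,0,0,0,0,0,0,0.3,0,0,0,0,0,0,0.3,0,0,0,0,0,0,0.3,0,0,0,0,0,0]
  grip_force: 25

```text
time: 2.65
position: [0.5798, -0.0135, 0.0384]
tool_rot: [0.127, 0.992, -0.0, 0.002]
ft_force: [-0.2, 0.6, -0.0]
grip_width: 0.0613
grip_force: 0.0
```

Call:
send_rows:
  moves: [0.3,0,0,0,0,0,0,0.3,0,0,0,0,0,0,0.3,0,0,0,0,0,0]

```text
time: 2.9
position: [0.5791, -0.0135, 0.0374]
tool_rot: [0.128, 0.992, 0.0, 0.001]
ft_force: [-0.5, 0.1, 4.0]
grip_width: 0.0438
grip_force: 25.0
```

Call:
send_rows:
  moves: [0.3,0,0,1,0,0,0,0.3,0,0,3,0,0,0,0.3,0,0,5,0,0,0,0.3,0,0,7.5,0,0,0,0.3,0,0,10,0,0,0]

```text
time: 3.32
position: [0.5774, -0.0134, 0.137]
tool_rot: [0.128, 0.992, 0.0, -0.002]
ft_force: [1.1, -0.9, -3.7]
grip_width: 0.0437
grip_force: 25.0
```

Call:
send_rows:
  moves: [0.3,-0.5,2,0.5,0,0,0.05,0.3,-1.2,5,1,0,0,0.1,0.3,-2,8,1,0,0,0.15,0.3,-2.8,11.2,1,0,0,0.2,0.3,-3.6,14.5,1,0,0,0.25]

```text
time: 3.73
position: [0.5414, 0.1322, 0.1467]
tool_rot: [0.002, 1.0, -0.0, -0.001]
ft_force: [1.0, 0.0, -4.1]
grip_width: 0.0438
grip_force: 25.0
```

Call:
send_rows:
  moves: [0.3,-0.8,3.2,0,0,0,0.05,0.3,-1.6,6.4,0,0,0,0.1,0.3,-2.5,10,0,0,0,0.15,0.3,-3.3,13.4,0,0,0,0.19,0.3,-4.1,16.6,0,0,0,0.223]

```text
time: 4.15
position: [0.5002, 0.2989, 0.1465]
tool_rot: [-0.109, 0.994, -0.0, -0.001]
ft_force: [0.5, -1.3, -3.7]
grip_width: 0.0437
grip_force: 25.0
```

Call:
send_rows:
  moves: [0.3,0,0,0,0,0,0,0.3,0,0,0,0,0,0,0.3,0,0,0,0,0,0]

```text
time: 4.4
position: [0.501, 0.297, 0.1463]
tool_rot: [-0.109, 0.994, -0.0, -0.001]
ft_force: [0.0, -0.1, -4.0]
grip_width: 0.0439
grip_force: 25.0
```

```bash
python3 - <<'E'
from h import *
o=monitor.get_obs(); print(o["position"].round(4),o["tool_rot"].round(4),o["grip_width"],o["ft_force"])
im,P=cloud("wrist"); z=P[...,2]
sc,S=cloud("side"); 
cv2.imwrite("pics/w2.png",np.hstack([im[::1],cv2.resize(sc[60:180,160:320],(512,384))])[:, :][::1])
cv2.imwrite("pics/w2.png",cv2.resize(cv2.imread("pics/w2.png"),(800,300)))
near=np.hypot(P[...,0]-.502,P[...,1]-.297)<.11
for lo,hi in((.026,.034),(.01,.035)):
    Q=P[near&(z>lo)&(z<hi)]; print(len(Q),cv2.minAreaRect((Q[:,:2]*1000).astype(np.float32)))
Q=P[(z>.06)&(z<.175)]; # held module in wrist view
print(len(Q))
for n,C in(("w",P),("side",S)):
    near=np.hypot(C[...,0]-.502,C[...,1]-.297)<.075; zz=C[...,2]
    Q=C[near&(zz>.105)&(zz<.135)]; print(n,len(Q), len(Q) and (Q[:,2].min(),cv2.minAreaRect((Q[:,:2]*1000).astype(np.float32))))
E
```

```text
[0.501  0.297  0.1463] [-1.087e-01  9.941e-01 -5.000e-04 -7.000e-04] 0.043934246329907535 [ 0.03362166 -0.14513828 -3.96845778]
1436 ((453.3744201660156, 289.1863708496094), (38.3574333190918, 78.05919647216797), 12.327431678771973)
6775 ((479.0841369628906, 294.86907958984375), (108.43352508544922, 96.39874267578125), 12.415826797485352)
16286
w 529 (np.float64(0.11136102450167218), ((470.37249755859375, 290.4560546875), (40.47124481201172, 60.19915008544922), 12.496816635131836))
side 331 (np.float64(0.10558517927563756), ((498.2097473144531, 274.4665832519531), (43.501434326171875, 108.24768829345703), 79.77469635009766))
```

View pics/w2.png

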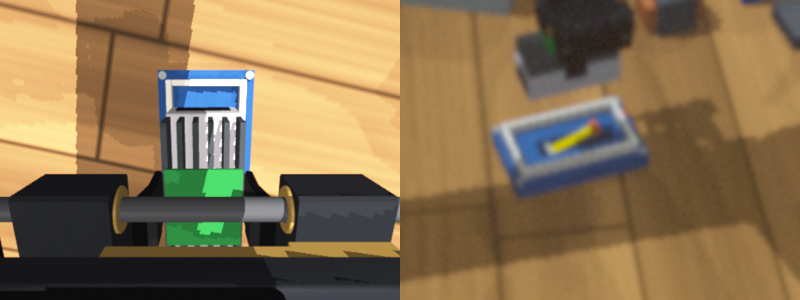

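The held module is level and aligned over the dock. The wrist depth puts the dock centre at (0.4993, 0.2993), so I shift -0.2, +0.2 cm. The underside is at about 0.109, so contact should come about 9.1 cm down.

Call:
send_rows:
  moves: [0.3,-0.2,0.2,-2,0,0,0,0.3,-0.2,0.2,-4,0,0,0,0.3,-0.2,0.2,-6,0,0,0,0.3,-0.2,0.2,-7,0,0,0,0.3,-0.2,0.2,-7.5,0,0,0]

```text
time: 4.92
position: [0.4992, 0.2978, 0.0699]
tool_rot: [-0.107, 0.994, -0.0, -0.002]
ft_force: [0.4, -0.5, -3.5]
grip_width: 0.0439
grip_force: 25.0
```

Call:
send_rows:
  moves: [0.3,0,0,-0.3,0,0,0,0.3,0,0,-0.6,0,0,0,0.3,0,0,-0.9,0,0,0,0.3,0,0,-1.1,0,0,0,0.3,0,0,-1.2,0,0,0]

```text
time: 5.33
position: [0.5002, 0.2997, 0.06]
tool_rot: [-0.108, 0.994, 0.0, 0.001]
ft_force: [0.4, 0.6, -4.1]
grip_width: 0.0437
grip_force: 25.0
```

Call:
send_rows:
  moves: [0.3,0,0,-0.1,0,0,0,0.3,0,0,-0.2,0,0,0,0.3,0,0,-0.2,0,0,0,0.3,0,0,-0.3,0,0,0,0.3,0,0,-0.3,0,0,0]

```text
time: 5.75
position: [0.4997, 0.2995, 0.0565]
tool_rot: [-0.108, 0.994, 0.0, 0.0]
ft_force: [-0.6, 0.7, -3.5]
grip_width: 0.0439
grip_force: 25.0
```

Call:
send_rows:
  moves: [0.3,0,0,-0.05,0,0,0,0.3,0,0,-0.1,0,0,0,0.3,0,0,-0.1,0,0,0]

```text
time: 6.0
position: [0.4996, 0.2995, 0.0555]
tool_rot: [-0.108, 0.994, -0.0, -0.0]
ft_force: [0.5, 0.4, -2.5]
grip_width: 0.0432
grip_force: 25.0
```

Call:
send_rows:
  moves: [0.3,0,0,-0.05,0,0,0,0.3,0,0,-0.05,0,0,0]

```text
time: 6.17
position: [0.4996, 0.2994, 0.0554]
tool_rot: [-0.108, 0.994, -0.0, -0.0]
ft_force: [-0.1, -0.8, 0.6]
grip_width: 0.044
grip_force: 25.0
```

The floor contact is at the expected height, with the weight off the gripper. One more small press, then release.

Call:
send_rows:
  moves: [0.3,0,0,-0.05,0,0,0,0.3,0,0,-0.05,0,0,0]

```text
time: 6.33
position: [0.4997, 0.2994, 0.0553]
tool_rot: [-0.108, 0.994, 0.0, 0.0]
ft_force: [-1.7, -0.6, 4.6]
grip_width: 0.0438
grip_force: 25.0
```

Call:
send_rows:
  moves: [0.75,0,0,0,0,0,0,0.75,0,0,0,0,0,0,0.75,0,0,0,0,0,0,0.75,0,0,0,0,0,0,0.75,0,0,0,0,0,0]

```text
time: 6.75
position: [0.4997, 0.2995, 0.0544]
tool_rot: [-0.108, 0.994, -0.0, -0.0]
ft_force: [0.5, -0.4, -1.1]
grip_width: 0.0634
grip_force: 0.0
```

Call:
send_rows:
  moves: [0.75,0,0,0,0,0,0,0.75,0,0,1,0,0,0,0.75,0,0,3,0,0,0,0.75,0,0,6,0,0,0,0.75,0,0,9,0,0,0]

```text
time: 7.17
position: [0.499, 0.2992, 0.1453]
tool_rot: [-0.108, 0.994, -0.0, -0.001]
ft_force: [0.6, 0.7, 0.5]
grip_width: 0.0652
grip_force: 0.0
```

Call:
send_rows:
  moves: [0.75,0,0,3,0,0,0,0.75,0,0,6,0,0,0,0.75,0,0,8,0,0,0,0.75,0,0,8,0,0,0,0.75,0,0,8,0,0,0]

```text
time: 7.58
position: [0.5003, 0.2997, 0.2266]
tool_rot: [-0.108, 0.994, 0.0, 0.002]
ft_force: [0.0, -0.5, -0.0]
grip_width: 0.0652
grip_force: 0.0
```

```bash
python3 - <<'E'
from h import *
im,P=cloud("wrist"); z=P[...,2]; sc,S=cloud("side")
cv2.imwrite("pics/w3.png",cv2.resize(np.hstack([im,cv2.resize(sc[60:180,160:320],(512,384))]),(800,300)))
near=np.hypot(P[...,0]-.4995,P[...,1]-.2993)<.11
for lo,hi in((.062,.078),(.026,.034),(.01,.035)):
    Q=P[near&(z>lo)&(z<hi)]; print(len(Q),cv2.minAreaRect((Q[:,:2]*1000).astype(np.float32)))
Q=P[near&(z>.062)&(z<.078)]; A=np.c_[Q[:,:2]-Q[:,:2].mean(0),np.ones(len(Q))]; print("tilt,height",np.linalg.lstsq(A,Q[:,2],rcond=None)[0].round(4))
E
```

```text
3547 ((498.6922607421875, 299.5915832519531), (95.67849731445312, 44.153953552246094), 12.662019729614258)
2328 ((499.29437255859375, 299.3030700683594), (131.03309631347656, 77.99101257324219), 12.465087890625)
7823 ((499.4008483886719, 299.3478698730469), (149.97848510742188, 96.23603057861328), 12.436239242553711)
tilt,height [0.0067 0.0006 0.0696]
```

View pics/w3.png

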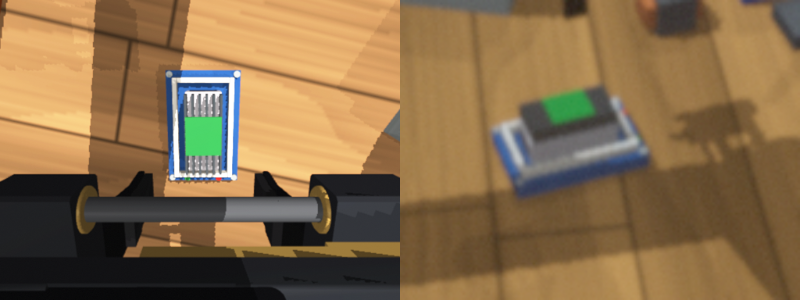

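The module sits centred within 1 mm, with its top at the expected 68 mm (once the wrist camera's +1.7 mm bias is allowed for) and flat. The gripper is clear, so I'm handing in.

```bash
python3 -c "
from rig import workorder; print(workorder.hand_in())"
```

```text
the job is handed in; nothing more can be done
None
```

The green-tagged module lies flat and centred in the dock pocket, over the lever, and is released; I judged the lever held down from that seating rather than reading it. The red module was not touched, and the job is handed in.

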